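# Clamp a plaster mould under a geared hold-down jack

### The arm

A 6-joint arm with a two-finger parallel gripper is mounted at the origin on the work surface; the furniture and walls round the work are solid. World frame = base frame: x ahead of the robot, y to its left, z up, the work surface at z = 0. Lengths are in m, angles in rad, forces in N, time in s.
With the tool pointing down it reaches from about 0.225 to 0.875 m from the base axis. Payload 3.4 kg.
Tool frame: the origin (TCP) lies on the centre line of the jaws, within the pads' length; the fingertips stand 22 mm ahead of it and the grasp point (between the pads) lies 3 mm ahead of it; z points along the fingers, y is the line along which they close (so a half turn about z gives the same grasp; the last joint's range is limited). The gripper opens to 85 mm and grips with 20 to 120 N. Pads are 22 mm wide; open, the fingers measure 114 mm over their backs; the gripper's body (76 mm by 85 mm) begins 54 mm behind the grasp point. The pads swing forward as they close: fully open they stand 13 mm farther back than shut.
Start: joints at [1.081, 0.276, 1.505, -0, 1.361, -0.121], TCP at [0.207, 0.536, 0.253] pointing down, gripper open.
Joint ranges: [-2.89, 2.89], [-0.75, 2.08], [0.22, 2.7], [-1.18, 4.32], [0.11, 2.71], [-2.7, 2.7]. Speed limits (rad/s): [2.57, 2.57, 3.14, 3.14, 3.14, 3.14].

### API

Orientations are given as a unit quaternion [w, x, y, z].
In Python, from rig import readout, optics, ticket gives the robot as it stands. The module is installed in compiled form; this text tells all that it offers.
- The arm moves only by the shell command python3 -m handwheel FILE [OPENING] [FORCE], which reads ROWS from the file FILE. ROWS is a JSON list of rows, 1 to 5 of them, each written [[dx, dy, dz], turn]: dx, dy, dz in m, then a turn about the tool's z in rad; each row shifts and turns the commanded pose from where the row before left it, along the tool's axes as they then stand; what a row does not reach is not made up. A row lasts 1/12 s, in which the tool goes at most 0.0417 m and 0.125 rad, less where a joint would pass 70% of its speed; a pose out of reach is approached as far as the arm can. OPENING is the finger opening in m, set as the command begins (- or left out keeps the last). The fingers move at their own pace and stop on an object; FORCE is the grip in N (left out, the last holds). Time passes only in rows, so rows that do not move let the fingers close. It prints the time, the measured TCP pose, the force, the opening and the grip force at its end. Input that does not fit is refused with a message, and nothing moves.
- readout.get_state(): the state, without advancing time (a new reading comes with each control period).
- optics.get_image(name): name is "side" or "top" or "wrist"; returns a dict with "img" (384x512x3 uint8, red, green, blue), "camera_matrix" (3x3 intrinsics, pixels), "k1" (the pictures are not rectified: a ray, as slopes to the right and down, at radius r is drawn at 1 + k1 r^2 times it, then the intrinsics apply), "T" (4x4, takes a point from camera to world coordinates); the wrist camera has in their place "hand_eye" (4x4, takes a point from camera to tool coordinates, whose origin is the TCP and whose axes are the flange's). Camera axes: x right, y down, z forward; pixel columns grow to the right and rows downward; lengths in m; the calibration is good to about 2 mm. A picture is of the moment at which its call begins: read the wrist's pose just before it. There is no depth.
- ticket.sign_off(): hands the job in; it is judged then, once.
The state is a dict: "clock": time; "qpos": joint angles; "qd": joint speeds; "effort": joint torques, N m; "position": TCP position; "ee_rot": TCP orientation; "contact_force": force on the tool from outside, world axes, zero at the start; "moment": the same for the moment, N m; "width": finger opening in m; "gripper_force": force on a finger pad.
Only numpy, scipy, OpenCV 4.12 (cv2) and the standard library are available. Lean on these libraries where they do the work, as an engineer would, in place of code of your own. Each camera call takes 0.05 s, during which the arm holds its last target. There are 200 camera calls.

### The job

Slide the plaster mould on its carrier under the foot of the green hold-down jack so that the foot will come down inside the rim of its round seat, and let go of it. Then crank the red knob clockwise (seen from above) until the foot bears firmly on the mould and the crank load has clearly risen, but stop there, since more force cracks the plaster; let go and leave the mould clamped, without shifting the crucible or the flux jar.

Things in the scene. Friction and masses are not known exactly. Their poses are not given: they have to be found in the camera images.
- jack: green hold-down jack bolted to the bench, 175 x 124 mm, gearbox top 167 mm high. Origin on the bench straight below the foot's axis; z up; its +x runs from the foot to the column and crank. Column front 61 mm along +x from the foot axis; base plate from 51 mm along +x, 124 mm wide, 10 mm high. The foot rides on a stiff spring, 25 N/mm. Well clamped: 40-70 N under the foot; 110 N cracks the mould
- sleeve (a point): lower end of the steel sleeve (42 mm across), on the foot's axis, 96 mm above the bench. Below it hangs the foot, a black rubber-faced disc 36 mm across, which moves only straight down, 30 mm for each crank turn clockwise seen from above. At the start its face is 46 to 76 mm above the bench (14 to 44 mm above the mould's seat), not measured
- crank_axis (a point): point on the crank's upright axis at mid height of the knob, 204.5 mm above the bench, 75 mm from the foot axis along the jack's +x; fixed. While turning freely the crank takes 7 N along its path at the knob (friction, which holds it where it is left; less is read at a pause); under load 0.8 N more for each 10 N under the foot: some 0.8 N for each 0.1 rad turned after the foot meets the mould
- knob_mid (a point): middle of the red knob: upright round grip, 23.6 mm across, 41 mm tall (183 to 224 mm above the bench), free to spin on its pin, 60 mm from the crank axis at the end of the flat crank arm, whose top is 181 mm above the bench. At the start it may be at any angle round the axis
- mould: loose carrier, 0.35 to 0.6 kg, slides on the bench: steel plate 70 x 176 x 8 mm, at one end a white plaster mould 66 x 66 mm, top 32 mm above the bench, at the other an upright grip tab. Origin on its underside below the middle of the seat; z up; its -y runs along the plate to the tab. It goes in under the foot from the jack's -y side, mould first, its y about along the jack's y
- seat (a point): centre of the brass-coloured round seat on top of the mould, 32 mm above the bench, 53 mm across inside a plaster rim 3 mm high
- tab (a point): gripping point on the upright tab of the carrier: tab 14 mm thick along the carrier's x, 30 mm long along its y, top 58 mm above the bench; this point is 115 mm from the mould's origin along -y, 42 mm above the bench
- crucible: stoneware crucible, 80 x 84 x 36 mm, loose bystander; origin at the centre of its underside
- flux_jar: glass jar with an orange lid, 70 mm in diameter, 82 mm tall, loose bystander; origin at the centre of its underside

How it is judged:
By the outcome, as a careful person would: the job done as asked, in the order asked, and still so for the second after the job is handed in, with the robot touching nothing.
It also fails if it takes over 72 s, if anything falls off the work surface, if the arm or the gripper's body presses on something with over 40 N, if the wrist force passes 120 N, or if a joint passes its speed limit or range.

## Working session

There is one attempt and no reset: what is moved stays moved. The work goes in short steps, Python scripts to look and compute and a shell command to move; the robot and the scene stay as the last step left them, time stands still between calls to the robot, and variables do not carry over. Pictures are saved under pics/ and viewed, at most 12 in all, crops included, and the job is handed in when it is done.

```bash
mkdir -p pics; cat > h.py <<'E'
import numpy as np, cv2
from rig import readout, optics, ticket
from scipy.spatial.transform import Rotation as R
def Rq(q): return R.from_quat([q[1],q[2],q[3],q[0]]).as_matrix()
def grab(name):
    s=readout.get_state(); d=optics.get_image(name)
    if name=="wrist":
        T=np.eye(4);T[:3,:3]=Rq(s["ee_rot"]);T[:3,3]=s["position"];d["T"]=T@np.array(d["hand_eye"])
    d["T"]=np.array(d["T"]);d["K"]=np.array(d["camera_matrix"]);return d
def ray(d,uv):
    p=cv2.undistortPoints(np.array(uv,float).reshape(-1,1,2),d["K"],np.zeros(4))[:,0]
    out=[]
    for q in p:
        rd=np.hypot(*q); r=rd
        for _ in range(30): r=rd/(1+d["k1"]*r*r)
        out.append(q*(r/rd if rd>0 else 1))
    v=np.c_[np.array(out),np.ones(len(out))]@d["T"][:3,:3].T
    return d["T"][:3,3],v
def onz(d,uv,z):
    o,v=ray(d,uv); return o+v*((z-o[2])/v[:,2])[:,None]
def proj(d,P):
    P=np.atleast_2d(P); c=(P-d["T"][:3,3])@d["T"][:3,:3]; m=c[:,:2]/c[:,2:]
    m=m*(1+d["k1"]*(m**2).sum(1))[:,None]; return m@d["K"][:2,:2].T+d["K"][:2,2]
def tri(d1,u1,d2,u2):
    o1,v1=ray(d1,u1);o2,v2=ray(d2,u2);A=0;b=0
    for o,v in((o1,v1[0]),(o2,v2[0])):
        v=v/np.linalg.norm(v);M=np.eye(3)-np.outer(v,v);A=A+M;b=b+M@o
    return np.linalg.solve(A,b)
def save(d,f): cv2.imwrite("pics/"+f,d["img"][:,:,::-1])
def totool(v):
    return Rq(readout.get_state()["ee_rot"]).T@np.array(v)
E
python3 - <<'E'
from h import *
for n in("top","side"):
    d=grab(n);save(d,n+"0.png");print(n,d["T"].round(3).tolist(),d["K"].tolist(),d["k1"])
d=grab("wrist");print(d["T"].round(3).tolist());print(readout.get_state())
E
```

```text
top [[0.004, -0.979, 0.204, 0.178], [-1.0, -0.005, -0.004, 0.015], [0.005, -0.204, -0.979, 1.534], [0.0, 0.0, 0.0, 1.0]] [[475.54503326253644, 0.0, 255.11113329895352], [0.0, 475.54503326253644, 190.59020909720553], [0.0, 0.0, 1.0]] 0.04718125167301673
side [[0.997, -0.056, 0.054, 0.421], [-0.074, -0.474, 0.878, -0.975], [-0.024, -0.879, -0.476, 0.661], [0.0, 0.0, 0.0, 1.0]] [[450.1556915906661, 0.0, 261.08734375037045], [0.0, 450.1556915906661, 184.91743654456545], [0.0, 0.0, 1.0]] -0.044078284932264074
[[0.361, 0.895, 0.263, 0.14], [0.933, -0.346, -0.103, 0.562], [-0.001, 0.283, -0.959, 0.373], [0.0, 0.0, 0.0, 1.0]]
{'clock': 0.15, 'qpos': array([ 1.08100288e+00,  2.76427168e-01,  1.50579425e+00,  2.76276749e-05,
        1.36072028e+00, -1.21016342e-01]), 'qd': array([-0.0029788 , -0.00137345, -0.00308997, -0.00119048,  0.0003415 ,
       -0.00172025]), 'effort': array([ 2.47332173e-03, -4.17141724e+01, -2.46033901e+01, -1.87757100e-04,
        7.65472330e-03,  1.21113905e-05]), 'position': array([0.20711291, 0.53603003, 0.25267044]), 'ee_rot': array([-2.15697909e-04,  1.83348282e-01,  9.83047787e-01, -6.39246931e-04]), 'contact_force': array([-0.25379211, -0.9034109 ,  0.04198827]), 'moment': array([0.00576357, 0.04580105, 0.00105148]), 'gripper_force': 0.0, 'width': 0.08512352229940937}
```

View pics/top0.png

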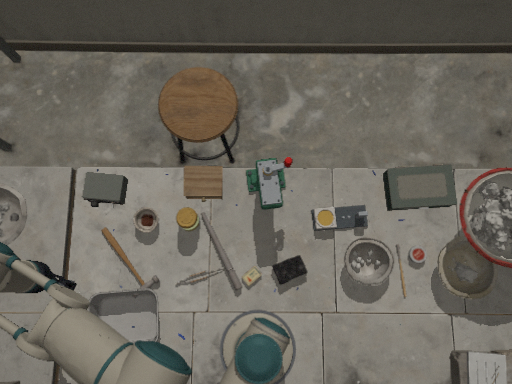

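View pics/side0.png

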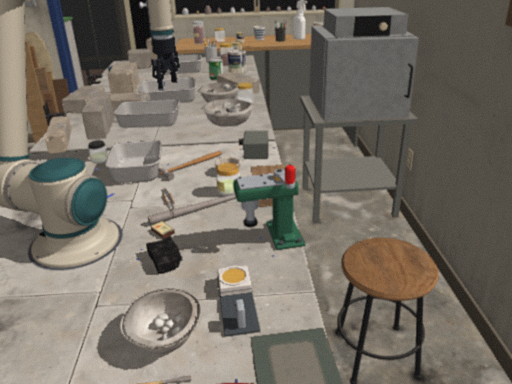

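The top view shows the jack at (270,183), knob at (288,161), carrier's seat at (325,217) with its tab at (361,215), and the orange-lidded jar at (187,218). Side view: foot at (250,220), knob (290,176), seat (235,275), tab (240,315).

```bash
cat > m.py <<'E'
from h import *
def blobs(img,lo,hi,box):
    hsv=cv2.cvtColor(img,cv2.COLOR_RGB2HSV);m=cv2.inRange(hsv,np.array(lo),np.array(hi))
    k=np.zeros_like(m);x0,y0,x1,y1=box;k[y0:y1,x0:x1]=m[y0:y1,x0:x1]
    n,l,s,c=cv2.connectedComponentsWithStats(k);o=[(int(s[i,4]),c[i].round(1).tolist(),s[i,:4].tolist()) for i in range(1,n) if s[i,4]>8]
    return sorted(o,reverse=True)[:4],k
E
python3 - <<'E'
from m import *
t=grab("top");s=grab("side")
for n,d,b in(("top",t,(225,140,400,290)),("side",s,(190,150,330,345))):
    print(n)
    for nm,lo,hi in(("red",(0,150,90),(6,255,255)),("yel",(12,110,90),(32,255,255)),("grn",(60,90,20),(90,255,255)),("white",(0,0,190),(180,50,255))):
        print(nm,blobs(d["img"],lo,hi,b)[0])
c1=cv2.resize(t["img"][145:245,230:390],None,fx=5,fy=5,interpolation=cv2.INTER_CUBIC)
cv2.imwrite("pics/c1.png",c1[:,:,::-1])
c2=cv2.resize(s["img"][155:345,200:320],None,fx=3.1,fy=3.1,interpolation=cv2.INTER_CUBIC)
cv2.imwrite("pics/c2.png",c2[:,:,::-1])
E
```

```text
top
red [(39, [288.0, 160.1], [285, 157, 7, 7])]
yel [(183, [325.1, 217.4], [318, 210, 15, 16])]
grn [(201, [253.4, 180.4], [247, 169, 14, 24]), (71, [270.2, 205.8], [261, 201, 21, 8]), (48, [280.5, 175.7], [278, 170, 6, 12]), (19, [259.5, 161.3], [256, 159, 11, 9])]
white []
side
red [(149, [290.0, 173.6], [285, 165, 10, 19])]
yel [(253, [233.5, 275.4], [222, 269, 23, 14]), (231, [227.4, 169.0], [217, 163, 22, 13]), (119, [205.1, 157.6], [190, 152, 31, 13]), (96, [265.8, 169.2], [254, 166, 29, 8])]
grn [(1765, [276.8, 212.1], [234, 181, 71, 68])]
white [(287, [235.6, 277.3], [219, 265, 32, 24]), (235, [263.1, 159.8], [240, 150, 41, 16]), (122, [234.6, 175.6], [218, 168, 32, 13]), (66, [195.3, 153.9], [190, 150, 13, 9])]
```

View pics/c1.png

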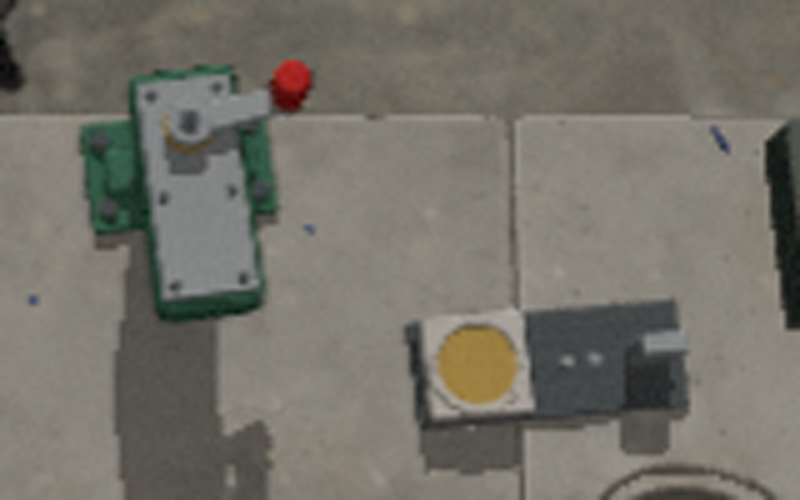

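View pics/c2.png

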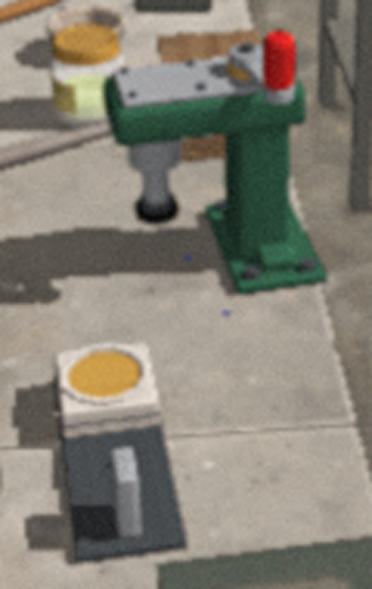

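The crops show the gearbox top's corners at (135,80), (232,72), (262,295), (160,302), the hub at (190,122), the seat at (478,365) and the tab top at (664,342) in c1. In c2 the foot disc is at (157,210), the sleeve's lower end near (155,165), and the tab top at (124,457).

```bash
python3 - <<'E'
from h import *
t=grab("top");s=grab("side")
a=lambda *p:[(230+(x+.5)/5-.5,145+(y+.5)/5-.5) for x,y in p]
b=lambda *p:[(200+(x+.5)/3.1-.5,155+(y+.5)/3.1-.5) for x,y in p]
g=onz(t,a((135,80),(232,72),(262,295),(160,302)),.167);print("gear",g[:,:2].round(4).tolist())
ax=(g[0]+g[1]-g[2]-g[3])/2;side=(g[0]-g[1]+g[3]-g[2])/2
print("len",np.linalg.norm(ax),np.linalg.norm(side),"ang",np.degrees(np.arctan2(ax[1],ax[0])),np.degrees(np.arctan2(side[1],side[0]))-90)
print("hub",onz(t,a((190,122)),.19))
kt=onz(t,[(288,160.1)],.218);print("knob top",kt, "tri",tri(t,[(288,160.1)],s,[(290,173.6)]))
seat=onz(t,[(325.1,217.4)],.032);print("seat",seat,onz(s,[(233.5,275.4)],.032))
tab=onz(t,a((664,342)),.058);print("tab",tab,onz(s,b((124,457)),.058))
v=seat-tab;v[0,2]=0;print(np.linalg.norm(v),np.degrees(np.arctan2(v[0,1],v[0,0]))-90)
p=onz(t,a((425,318),(522,308),(532,410),(425,416)),.032);print("mould",p[:,:2].round(4).tolist())
p=onz(t,a((675,300),(686,412)),.008);print("plate end",p[:,:2].round(4).tolist())
# foot: side ray at axis plane candidates
for z in(.046,.06,.076):print("foot",onz(s,b((157,210)),z))
print("sleeve",onz(s,b((154,163)),.096))
E
```

```text
gear [[0.5541, 0.0055], [0.5593, -0.0523], [0.4245, -0.0692], [0.4201, -0.0096]]
len 0.13537029740432352 0.058865325619982055 ang 6.785506308670633 4.733292134633729
hub [[ 0.5226082  -0.02649856  0.19      ]]
knob top [[ 0.54204012 -0.08411017  0.218     ]] tri [ 0.54301876 -0.08512514  0.20408584]
seat [[ 0.40492155 -0.21453732  0.032     ]] [[ 0.40250794 -0.2148834   0.032     ]]
tab [[ 0.41563221 -0.32769593  0.058     ]] [[ 0.41338991 -0.32589727  0.058     ]]
0.11366437534599216 5.4070361713996675
mould [[0.4345, -0.1817], [0.4413, -0.244], [0.3756, -0.2483], [0.3714, -0.1804]]
plate end [[0.4514, -0.3476], [0.3781, -0.3515]]
foot [[ 0.44879145 -0.03288432  0.046     ]]
foot [[ 0.448154   -0.05430999  0.06      ]]
foot [[ 0.44742548 -0.07879647  0.076     ]]
sleeve [[ 0.44769983 -0.04240844  0.096     ]]
```

```bash

echo '[[[0,0,0],0.125],[[0,0,0],0.125],[[0,0,0],0.125],[[0,0,0],0.125],[[0,0,0],0.125]]' > m.json && python3 -m handwheel m.json 0.06 >/dev/null
echo '[[[0,0,0],0.125],[[0,0,0],0.125],[[0,0,0],0.125],[[0,0,0],0.108],[[0,0,0],0]]' > m.json && python3 -m handwheel m.json
echo '[[[-0.04,0.0057,0],0],[[-0.04,0.0057,0],0],[[-0.04,0.0057,0],0],[[-0.04,0.0057,0],0],[[-0.04,0.0057,0],0]]' > m.json && python3 -m handwheel m.json 
echo '[[[-0.04,0.0057,0],0],[[-0.04,0.0057,0],0],[[-0.04,0.0057,0],0],[[-0.04,0.0057,0],0],[[-0.04,0.0057,0],0]]' > m.json && python3 -m handwheel m.json 
echo '[[[-0.04,0.0057,0],0],[[-0.04,0.0057,0],0],[[-0.04,0.0057,0],0],[[-0.04,0.0057,0],0],[[-0.04,0.0057,0],0]]' > m.json && python3 -m handwheel m.json 
echo '[[[-0.04,0.0057,0],0],[[-0.04,0.0057,0],0],[[-0.04,0.0057,0],0],[[-0.04,0.0057,0],0],[[-0.04,0.0057,0],0]]' > m.json && python3 -m handwheel m.json 
echo '[[[-0.04,0.0057,0],0],[[-0.04,0.0057,0],0],[[0,0,0],0],[[0,0,0],0]]' > m.json && python3 -m handwheel m.json 
python3 - <<'E'
from h import *
d=grab("wrist");save(d,"w1.png");print(readout.get_state()["qpos"].round(3)); t=d
print(proj(d,[[.4145,-.327,.058],[.404,-.2147,.032]]).round(0))
E
```

```text
clock: 1.18
position: [0.2073, 0.5363, 0.2533]
ee_rot: [-0.0, 0.674, 0.739, 0.0]
contact_force: [-0.2, -0.2, 0.6]
width: 0.06
gripper_force: 0.0
clock: 1.6
position: [0.2544, 0.3382, 0.2533]
ee_rot: [0.0, 0.671, 0.741, 0.0]
contact_force: [1.2, 0.2, 0.8]
width: 0.0597
gripper_force: 0.0
clock: 2.02
position: [0.3014, 0.1418, 0.2536]
ee_rot: [0.0, 0.672, 0.741, 0.001]
contact_force: [1.5, -0.3, 0.6]
width: 0.0601
gripper_force: 0.0
clock: 2.43
position: [0.3486, -0.055, 0.2537]
ee_rot: [0.001, 0.672, 0.74, 0.0]
contact_force: [0.5, -0.2, -0.3]
width: 0.0601
gripper_force: 0.0
clock: 2.85
position: [0.3958, -0.2516, 0.2534]
ee_rot: [0.0, 0.672, 0.74, 0.0]
contact_force: [0.9, 0.3, -0.5]
width: 0.0598
gripper_force: 0.0
clock: 3.18
position: [0.4149, -0.33, 0.2525]
ee_rot: [-0.001, 0.673, 0.739, 0.0]
contact_force: [-0.1, 0.2, 0.2]
width: 0.0596
gripper_force: 0.0
[-8.020e-01  2.080e-01  1.601e+00  1.000e-03  1.335e+00 -8.960e-01]
[[254. 168.]
 [254.  43.]]
```

View pics/w1.png

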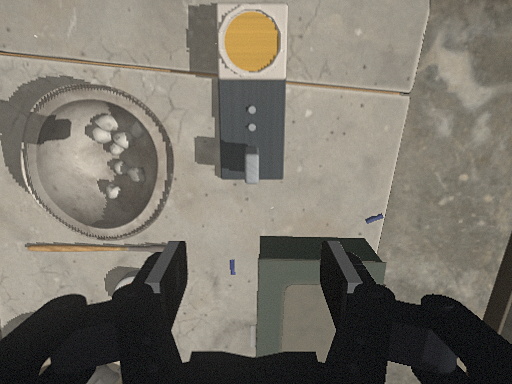

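The wrist view shows the seat at (251,41), the tab at (246–259, 147–184) close to the predicted (254,168), the bowl's rim 85 px to the left and the box below row 237, all clear of the fingers.

```bash
python3 - <<'E'
from m import *
d=grab("wrist")
b,k=blobs(d["img"],(12,110,90),(32,255,255),(150,0,350,120));print(b[0])
seat=onz(d,[b[0][1]],.032)[0];print("seat",seat)
print("tab top",onz(d,[(252,168),(252,150),(252,183)],.058).round(4).tolist(), "base",onz(d,[(252.5,183)],.008))
print("plate edges",onz(d,[(220,178),(284,178),(220,100),(284,100)],.008).round(4).tolist())
print("box",onz(d,[(260,237)],.06))
print(totool([.4145,-.327,.045]-readout.get_state()["position"]))
E
```

```text
(2507, [251.9, 43.8], [225, 15, 55, 59])
seat [ 0.40182172 -0.21345498  0.032     ]
tab top [[0.4124, -0.3252, 0.058], [0.4108, -0.308, 0.058], [0.4138, -0.3399, 0.058]] base [[ 0.41539293 -0.35300675  0.008     ]]
plate edges [[0.3788, -0.3507, 0.008], [0.4498, -0.344, 0.008], [0.3733, -0.2671, 0.008], [0.4398, -0.2608, 0.008]]
box [[ 0.4270037  -0.39457462  0.06      ]]
[-1.54837882e-04  3.71604739e-04  2.07885234e-01]
```

```bash

echo '[[[0,-0.0015,0.04],0],[[0,0,0.04],0],[[0,0,0.04],0],[[0,0,0.03],0],[[0,0,0.02],0]]' > m.json && python3 -m handwheel m.json 
echo '[[[0,0,0.02],0],[[0,0,0.015],0],[[0,0,0.003],0],[[0,0,0],0],[[0,0,0],0]]' > m.json && python3 -m handwheel m.json 
python3 - <<'E'
from m import *
d=grab("wrist");save(d,"w2.png");
b,k=blobs(d["img"],(12,110,90),(32,255,255),(100,0,400,200));print(b[:1])
E
```

```text
clock: 3.7
position: [0.4116, -0.3247, 0.0809]
ee_rot: [-0.002, 0.672, 0.741, 0.0]
contact_force: [0.2, -0.1, -0.3]
width: 0.06
gripper_force: 0.0
clock: 4.12
position: [0.4137, -0.3276, 0.0463]
ee_rot: [0.001, 0.673, 0.74, 0.0]
contact_force: [-0.4, 0.1, 0.3]
width: 0.0599
gripper_force: 0.0
[(4173, [251.9, 18.1], [188, 0, 129, 45])]
```

View pics/w2.png

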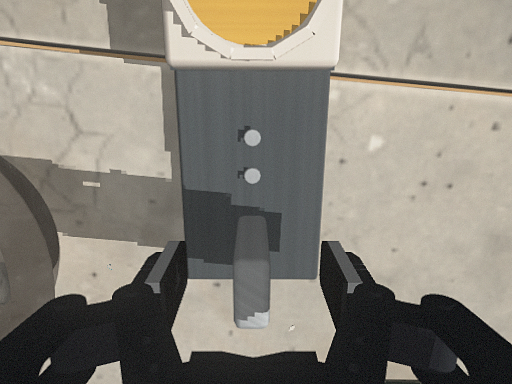

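The tab (235–270, 215–327) sits centred between the open pads and square to them. Closing.

```bash

echo '[[[0,0,0],0],[[0,0,0],0],[[0,0,0],0],[[0,0,0],0],[[0,0,0],0]]' > m.json && python3 -m handwheel m.json 0.005 45
echo '[[[0,0,0],0],[[0,0,0],0],[[0,0,0],0]]' > m.json && python3 -m handwheel m.json 
python3 - <<'E'
from m import *
s=grab("side");t=grab("top")
for d,b in((t,(310,200,340,230)),(s,(215,260,260,290))):
    k=blobs(d["img"],(12,110,90),(32,255,255),b)[0];print(k[:1],onz(d,[k[0][1]],.032))
E
```

```text
clock: 4.58
position: [0.4135, -0.3284, 0.0459]
ee_rot: [0.0, 0.673, 0.74, -0.0]
contact_force: [0.1, 0.5, 5.7]
width: 0.013
gripper_force: 44.6
clock: 4.83
position: [0.4134, -0.3284, 0.0459]
ee_rot: [0.0, 0.673, 0.74, -0.0]
contact_force: [-0.7, 0.5, 5.4]
width: 0.0134
gripper_force: 44.7
[(10, [327.4, 219.7], [323, 216, 9, 9])] [[ 0.39757014 -0.22165684  0.032     ]]Traceback (most recent call last):
  File "<stdin>", line 4, in <module>
IndexError: list index out of range
```

```bash

echo '[[[0.006,0.0123,0],0],[[0.006,0.0123,0],0],[[0.006,0.0123,0],0],[[0.006,0.0123,0],0],[[0.006,0.0123,0],0]]' > m.json && python3 -m handwheel m.json 
echo '[[[0.018,0,0],0],[[0.018,0,0],0],[[0.018,0,0],0],[[0.018,0,0],0],[[0.018,0,0],0]]' > m.json && python3 -m handwheel m.json 
echo '[[[0.018,0,0],0],[[0.018,0,0],0],[[0.0155,0,0],0],[[0,0,0],0],[[0,0,0],0]]' > m.json && python3 -m handwheel m.json 
python3 - <<'E'
from m import *
s=grab("side");p=readout.get_state()["position"]
c=cv2.resize(s["img"][170:290,190:320],None,fx=4.5,fy=4.5,interpolation=cv2.INTER_CUBIC)
cv2.imwrite("pics/c3.png",c[:,:,::-1])
w=grab("wrist");save(w,"w3.png")
E
```

```text
clock: 5.35
position: [0.4712, -0.2933, 0.046]
ee_rot: [0.0, 0.673, 0.74, -0.001]
contact_force: [-4.0, -2.3, 7.5]
width: 0.0135
gripper_force: 45.0
clock: 5.77
position: [0.464, -0.2034, 0.0462]
ee_rot: [0.002, 0.673, 0.74, -0.0]
contact_force: [0.5, -5.1, 5.0]
width: 0.0131
gripper_force: 44.8
clock: 6.18
position: [0.4581, -0.149, 0.0461]
ee_rot: [-0.001, 0.673, 0.739, 0.001]
contact_force: [1.1, 6.4, 10.2]
width: 0.0132
gripper_force: 45.6
```

View pics/c3.png

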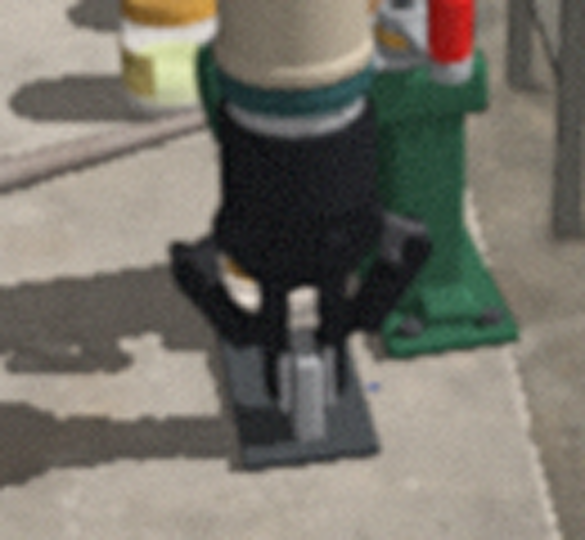

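View pics/w3.png

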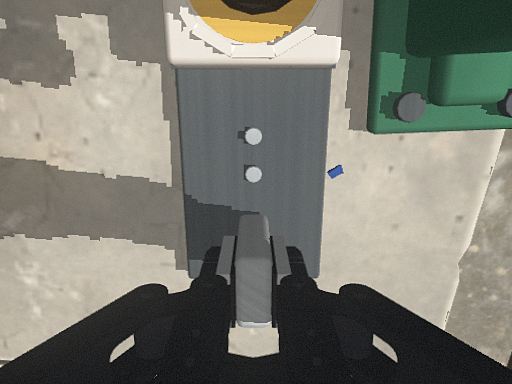

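In the wrist view the foot's dark disc shows at (254, 0–13), inside the seat, whose near edge is at row 43. The side crop is mostly covered by the gripper. I'll measure the disc's edge.

```bash
python3 - <<'E'
from m import *
w=grab("wrist");im=w["img"]
hsv=cv2.cvtColor(im,cv2.COLOR_RGB2HSV)
for r in(0,3,6,9,12):
    c=np.where(im[r,170:340].max(1)<75)[0]+170
    y=np.where((hsv[r,170:340,0]>12)&(hsv[r,170:340,0]<32)&(hsv[r,170:340,1]>110)&(hsv[r,170:340,2]>70))[0]+170
    print(r,c.min() if len(c) else 0,c.max() if len(c) else 0,len(c),y.min(),y.max())
print("foot lower edge:",[onz(w,[(254,13)],z).round(4).tolist() for z in(.046,.056,.066,.076)])
k=onz(w,[(252,43)],.032);print("seat near edge",k)
p=readout.get_state()["position"];print("seat by tab",p+Rq(readout.get_state()["ee_rot"])[:,0]*.1135)
E
```

```text
0 222 290 69 190 316
3 225 286 62 191 314
6 229 281 53 193 312
9 236 277 42 195 311
12 245 265 21 197 308
foot lower edge: [[[0.4491, -0.0535, 0.046]], [[0.4493, -0.0556, 0.056]], [[0.4494, -0.0576, 0.066]], [[0.4496, -0.0597, 0.076]]]
seat near edge [[ 0.44908655 -0.06052466  0.032     ]]
seat by tab [ 0.44762561 -0.03607567  0.04651034]
```

```bash
python3 - <<'E'
from m import *
from scipy.optimize import least_squares
w=grab("wrist");im=w["img"]
def edge(f,rows):
    u=[]
    for r in rows:
        c=np.where(f(im[r,170:340]))[0]+170;u+=[(c.min()-.5,r),(c.max()+.5,r)]
    return u
u=edge(lambda a:a.max(1)<75,range(0,13))
def res(p):
    return np.linalg.norm(onz(w,u,p[2])[:,:2]-p[:2],axis=1)-.018
s=least_squares(res,[.449,-.037,.06]);print("foot",s.x,np.abs(s.fun).max())
hs=lambda a:(lambda h:(h[:,0]>12)&(h[:,0]<32)&(h[:,1]>110)&(h[:,2]>70))(cv2.cvtColor(a[None],cv2.COLOR_RGB2HSV)[0])
P=onz(w,edge(hs,range(0,28)),.032)
s=least_squares(lambda p:np.linalg.norm(P[:,:2]-p[:2],axis=1)-p[2],[.449,-.037,.0265]);print("seat",s.x,np.abs(s.fun).max())
s=least_squares(lambda p:np.linalg.norm(P[:,:2]-p[:2],axis=1)-.0265,[.449,-.037]);print("seat r fixed",s.x,np.abs(s.fun).max())
E
```

```text
foot [ 0.44791726 -0.03544476  0.04501052] 0.0002120464613244756
seat [ 0.44696094 -0.0350094   0.02537766] 0.00021158258699454507
seat r fixed [ 0.44680428 -0.03331796] 0.0004201990615283896
```

```bash

echo '[[[0,0,0],0],[[0,0,0],0],[[0,0,0],0],[[0,0,0],0]]' > m.json && python3 -m handwheel m.json 0.05
echo '[[[-0.01,0,0],0],[[-0.02,0,0],0],[[-0.02,0,0],0],[[-0.02,0,-0.02],0],[[0,0,-0.04],0]]' > m.json && python3 -m handwheel m.json 
echo '[[[0,0,-0.04],0],[[0,0,-0.04],0],[[0,0,-0.04],0],[[0,0,-0.03],0],[[0,0,0],0]]' > m.json && python3 -m handwheel m.json 0.06
python3 - <<'E'
from m import *
s=grab("side");t=grab("top")
k=blobs(s["img"],(12,110,90),(32,255,255),(225,215,275,262))[0];print(k[:1],onz(s,[k[0][1]],.032) if k else 0)
a=blobs(t["img"],(0,150,90),(6,255,255),(270,140,310,180))[0];b=blobs(s["img"],(0,150,90),(6,255,255),(270,155,310,200))[0]
print(a,b)
if a and b: print("knob",tri(t,[a[0][1]],s,[b[0][1]]))
p=readout.get_state()["position"];print(p,"to knob over",totool(np.array([.5425,-.0845,.26])-p))
c=cv2.resize(s["img"][170:270,200:320],None,fx=5,fy=5,interpolation=cv2.INTER_CUBIC);cv2.imwrite("pics/c4.png",c[:,:,::-1])
E
```

```text
clock: 6.72
position: [0.4578, -0.1513, 0.0449]
ee_rot: [-0.001, 0.673, 0.739, -0.0]
contact_force: [0.5, 0.5, -0.7]
width: 0.0496
gripper_force: 0.0
clock: 7.13
position: [0.4634, -0.224, 0.1022]
ee_rot: [-0.003, 0.674, 0.739, -0.001]
contact_force: [0.4, -0.4, 0.4]
width: 0.0502
gripper_force: 0.0
clock: 7.55
position: [0.468, -0.2242, 0.2623]
ee_rot: [0.007, 0.673, 0.739, 0.001]
contact_force: [1.3, -0.3, 0.2]
width: 0.0602
gripper_force: 0.0
[(98, [249.7, 229.0], [241, 225, 19, 8])] [[ 0.44634892 -0.041187    0.032     ]]
[(39, [288.0, 160.2], [285, 157, 7, 7])] [(133, [290.1, 175.0], [286, 167, 9, 17])]
knob [ 0.54343173 -0.08537423  0.20073981]
[ 0.46534471 -0.2223708   0.25649153] to knob over [ 0.13006693  0.08968519 -0.00357287]
```

View pics/c4.png

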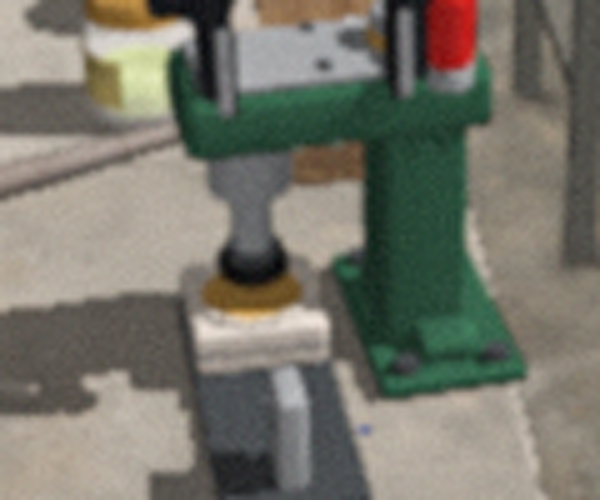

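The side crop shows the free carrier with the foot disc at (252,262) centred laterally over the seat (x 203–302). On to the knob.

```bash

echo '[[[0.026,0.018,-0.015],0],[[0.026,0.018,0],0],[[0.026,0.018,0],0],[[0.026,0.018,0],0],[[0.0255,0.018,0],0]]' > m.json && python3 -m handwheel m.json >/dev/null
echo '[[[0,0,0],0],[[0,0,0],0]]' > m.json && python3 -m handwheel m.json 
python3 - <<'E'
from m import *
w=grab("wrist");save(w,"w5.png");print(blobs(w["img"],(0,150,60),(6,255,255),(100,0,420,384))[0])
print(proj(w,[[.5430,-.085,.224],[.5226,-.027,.19]]))
p=readout.get_state()["position"];print(p,totool(np.array([.543,-.085,.2])-p))
E
```

```text
clock: 8.23
position: [0.542, -0.0829, 0.2679]
ee_rot: [-0.002, 0.672, 0.74, -0.001]
contact_force: [-0.2, -0.4, 0.2]
width: 0.0597
gripper_force: 0.0
[(1742, [248.6, 224.9], [228, 197, 41, 55])]
[[255.94695203 238.29967755]
 [230.35488523 118.38065606]]
[ 0.54158041 -0.0838457   0.26819345] [-0.00133557  0.001591    0.06818635]
```

View pics/w5.png

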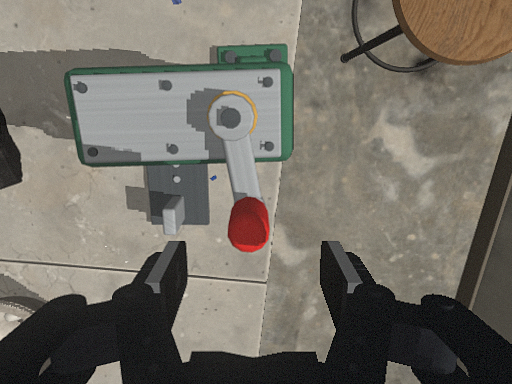

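The wrist view shows the hub at (231,117), as predicted, and the knob's top disc at about (248,231), some 7 px left of the prediction.

```bash
python3 - <<'E'
from m import *
w=grab("wrist")
k=onz(w,[(248,231)],.224)[0];print(k);h=onz(w,[(231,117)],.19)[0];print(h)
ax=np.array([.5226,-.027]);v=k[:2]-ax;print(np.hypot(*v),np.degrees(np.arctan2(v[1],v[0])),"mid blob",onz(w,[(248.6,224.9)],.21))
v=k[:2]-h[:2];print(np.hypot(*v),np.degrees(np.arctan2(v[1],v[0])))
E
```

```text
[ 0.53805526 -0.08235611  0.224     ]
[ 0.52259502 -0.02717154  0.19      ]
0.057473161646939205 -74.40042330100684 mid blob [[ 0.53833065 -0.0845294   0.21      ]]
0.0573092982581319 -74.3495072526681
```

```bash

echo '[[[-0.001,-0.0017,0.02],0],[[0,0,0.02],0],[[0,0,0.012],0],[[0,0,0.005],0],[[0,0,0],0]]' > m.json && python3 -m handwheel m.json 
echo '[[[0,0,0],0],[[0,0,0],0],[[0,0,0],0],[[0,0,0],0],[[0,0,0],0]]' > m.json && python3 -m handwheel m.json 0.01 40
python3 - <<'E'
from h import *
for n in range(3):
    s=readout.get_state()
p=s["position"];v=p[:2]-[.5226,-.0271];a=np.arctan2(v[1],v[0]);print(p,np.hypot(*v),a,s["contact_force"],s["width"],s["qpos"].round(2))
r=Rq(s["ee_rot"]);th=np.arctan2(r[1,0],r[0,0]);print(th)
# waypoints: tool increments for steps of -.125 rad from angle a
A=a-.125*np.arange(0,36);P=np.c_[.5226+.06*np.cos(A),-.0271+.06*np.sin(A),0*A]
P[0,:2]=p[:2]
D=np.diff(P,axis=0)@r
for i,d in enumerate(D): print(i,round(float(A[i+1]),3),d[:2].round(4))
E
```

```text
clock: 8.75
position: [0.5393, -0.0861, 0.2116]
ee_rot: [-0.002, 0.674, 0.739, -0.001]
contact_force: [-0.2, -0.9, -0.2]
width: 0.06
gripper_force: 0.0
clock: 9.17
position: [0.5405, -0.0856, 0.2145]
ee_rot: [0.001, 0.673, 0.74, -0.0]
contact_force: [-3.6, -1.9, 5.8]
width: 0.0229
gripper_force: 39.4
[ 0.54046146 -0.08557667  0.21448635] 0.06114370403791821 -1.2743507950163524 [-3.5802029  -1.88312977  5.76411997] 0.022895206137227803 [-0.28  0.26  1.63 -0.    1.25 -0.38]
1.665063257577683
0 -1.399 [ 0.0001 -0.0077]
1 -1.524 [-0.0001 -0.0075]
2 -1.649 [ 0.0008 -0.0074]
3 -1.774 [ 0.0017 -0.0073]
4 -1.899 [ 0.0026 -0.007 ]
5 -2.024 [ 0.0035 -0.0066]
6 -2.149 [ 0.0043 -0.0061]
7 -2.274 [ 0.005  -0.0056]
8 -2.399 [ 0.0057 -0.0049]
9 -2.524 [ 0.0062 -0.0041]
10 -2.649 [ 0.0067 -0.0033]
11 -2.774 [ 0.0071 -0.0025]
12 -2.899 [ 0.0073 -0.0016]
13 -3.024 [ 0.0075 -0.0006]
14 -3.149 [0.0075 0.0003]
15 -3.274 [0.0074 0.0012]
16 -3.399 [0.0072 0.0021]
17 -3.524 [0.0069 0.003 ]
18 -3.649 [0.0064 0.0039]
19 -3.774 [0.0059 0.0046]
20 -3.899 [0.0053 0.0053]
21 -4.024 [0.0046 0.0059]
22 -4.149 [0.0038 0.0065]
23 -4.274 [0.003  0.0069]
24 -4.399 [0.0021 0.0072]
25 -4.524 [0.0012 0.0074]
26 -4.649 [0.0002 0.0075]
27 -4.774 [-0.0007  0.0075]
28 -4.899 [-0.0016  0.0073]
29 -5.024 [-0.0025  0.0071]
30 -5.149 [-0.0034  0.0067]
31 -5.274 [-0.0042  0.0062]
32 -5.399 [-0.0049  0.0056]
33 -5.524 [-0.0056  0.005 ]
34 -5.649 [-0.0062  0.0042]
```

```bash
cat > st.py <<'E'
from h import *
s=readout.get_state();p=s["position"];v=p[:2]-[.5226,-.0271];a=np.arctan2(v[1],v[0]);a-=2*np.pi*(a>0)
t=np.array([np.sin(a),-np.cos(a)]);f=s["contact_force"]
print("ang %.3f r %.4f z %.4f Ftan %.1f Frad %.1f Fz %.1f wid %.4f t %.2f"%(a,np.hypot(*v),p[2],-f[:2]@t,f[:2]@v/np.hypot(*v),f[2],s["width"],s["clock"]))
E
echo '[[[0,-0.0075,0],0],[[0.0001,-0.0075,0],0],[[0.0008,-0.0074,0],0],[[0.0017,-0.0073,0],0]]' > m.json && python3 -m handwheel m.json >/dev/null; python3 st.py
echo '[[[0.0026,-0.007,0],0],[[0.0035,-0.0066,0],0]]' > m.json && python3 -m handwheel m.json >/dev/null; python3 st.py
echo '[[[0.0043,-0.0061,0],0],[[0.005,-0.0056,0],0]]' > m.json && python3 -m handwheel m.json >/dev/null; python3 st.py
```

```text
ang -1.698 r 0.0609 z 0.2146 Ftan 6.3 Frad 4.4 Fz -0.9 wid 0.0224 t 9.50
ang -1.950 r 0.0607 z 0.2146 Ftan 7.4 Frad 5.8 Fz 0.7 wid 0.0225 t 9.67
ang -2.207 r 0.0605 z 0.2146 Ftan 6.7 Frad 5.2 Fz 1.1 wid 0.0224 t 9.83
```

```bash

echo '[[[0.0057,-0.0049,0],0],[[0.0062,-0.0041,0],0],[[0.0067,-0.0033,0],0]]' > m.json && python3 -m handwheel m.json >/dev/null; python3 st.py
echo '[[[0.0071,-0.0025,0],0],[[0.0073,-0.0016,0],0]]' > m.json && python3 -m handwheel m.json >/dev/null; python3 st.py
echo '[[[0.0075,-0.0006,0],0],[[0.0075,0.0003,0],0]]' > m.json && python3 -m handwheel m.json >/dev/null; python3 st.py
echo '[[[0.0074,0.0012,0],0],[[0.0072,0.0021,0],0]]' > m.json && python3 -m handwheel m.json >/dev/null; python3 st.py
echo '[[[0.0069,0.003,0],0]]' > m.json && python3 -m handwheel m.json >/dev/null; python3 st.py
```

```text
ang -2.598 r 0.0602 z 0.2145 Ftan 6.5 Frad 4.7 Fz 3.3 wid 0.0219 t 10.08
ang -2.860 r 0.0599 z 0.2145 Ftan 6.6 Frad 4.0 Fz 5.0 wid 0.0223 t 10.25
ang -3.120 r 0.0597 z 0.2145 Ftan 5.8 Frad 3.5 Fz 6.3 wid 0.0223 t 10.42
ang -3.379 r 0.0594 z 0.2145 Ftan 6.3 Frad 1.7 Fz 6.2 wid 0.0223 t 10.58
ang -3.507 r 0.0594 z 0.2144 Ftan 7.1 Frad 0.8 Fz 5.8 wid 0.0223 t 10.67
```

```bash

echo '[[[0.0064,0.0039,0],0]]' > m.json && python3 -m handwheel m.json >/dev/null; python3 st.py
echo '[[[0.0059,0.0046,0],0]]' > m.json && python3 -m handwheel m.json >/dev/null; python3 st.py
echo '[[[0.0053,0.0053,0],0]]' > m.json && python3 -m handwheel m.json >/dev/null; python3 st.py
```

```text
ang -3.634 r 0.0593 z 0.2145 Ftan 7.0 Frad -0.4 Fz 6.3 wid 0.0221 t 10.75
ang -3.761 r 0.0592 z 0.2144 Ftan 6.7 Frad -1.3 Fz 7.3 wid 0.0221 t 10.83
ang -3.887 r 0.0592 z 0.2144 Ftan 7.2 Frad -2.7 Fz 6.1 wid 0.0224 t 10.92
```

```bash

echo '[[[0.0046,0.0059,0],0]]' > m.json && python3 -m handwheel m.json >/dev/null; python3 st.py
echo '[[[0.0038,0.0065,0],0]]' > m.json && python3 -m handwheel m.json >/dev/null; python3 st.py
```

```text
ang -4.013 r 0.0591 z 0.2144 Ftan 6.4 Frad -4.0 Fz 5.8 wid 0.0224 t 11.00
ang -4.139 r 0.0591 z 0.2144 Ftan 6.9 Frad -3.2 Fz 7.9 wid 0.0220 t 11.08
```

```bash

echo '[[[0.003,0.0069,0],0]]' > m.json && python3 -m handwheel m.json >/dev/null; python3 st.py
echo '[[[0.0021,0.0072,0],0]]' > m.json && python3 -m handwheel m.json >/dev/null; python3 st.py
```

```text
ang -4.264 r 0.0591 z 0.2144 Ftan 6.4 Frad -4.3 Fz 7.5 wid 0.0219 t 11.17
ang -4.388 r 0.0591 z 0.2144 Ftan 6.7 Frad -4.8 Fz 7.5 wid 0.0223 t 11.25
```

```bash

echo '[[[0.0012,0.0074,0],0]]' > m.json && python3 -m handwheel m.json >/dev/null; python3 st.py
echo '[[[0.0002,0.0075,0],0]]' > m.json && python3 -m handwheel m.json >/dev/null; python3 st.py
```

```text
ang -4.510 r 0.0591 z 0.2144 Ftan 7.9 Frad -4.9 Fz 8.8 wid 0.0223 t 11.33
ang -4.626 r 0.0591 z 0.2144 Ftan 8.8 Frad -5.4 Fz 8.9 wid 0.0225 t 11.42
```

```bash

echo '[[[-0.0007,0.0075,0],0]]' > m.json && python3 -m handwheel m.json >/dev/null; python3 st.py
```

```text
ang -4.742 r 0.0592 z 0.2143 Ftan 9.0 Frad -4.2 Fz 10.7 wid 0.0221 t 11.50
```

```bash

echo '[[[-0.0008,0.0045,0],0]]' > m.json && python3 -m handwheel m.json >/dev/null; python3 st.py
echo '[[[-0.0006,0.003,0],0]]' > m.json && python3 -m handwheel m.json >/dev/null; python3 st.py
```

```text
ang -4.818 r 0.0592 z 0.2143 Ftan 10.3 Frad -4.8 Fz 11.9 wid 0.0225 t 11.58
ang -4.859 r 0.0592 z 0.2143 Ftan 11.4 Frad -5.4 Fz 12.1 wid 0.0222 t 11.67
```

```bash

echo '[[[0,-0.0005,0],0],[[0,0,0],0],[[0,0,0],0],[[0,0,0],0]]' > m.json && python3 -m handwheel m.json 0.06 >/dev/null; python3 st.py
echo '[[[0,0,-0.02],0],[[0,0,-0.04],0],[[0,0,-0.04],0],[[0,0,-0.02],0],[[0,0,0],0]]' > m.json && python3 -m handwheel m.json >/dev/null
echo '[[[-0.04,0,0],0],[[-0.04,0,0],0],[[-0.04,0,0],0],[[-0.04,0,0],0],[[0,0,0],0]]' > m.json && python3 -m handwheel m.json >/dev/null; python3 st.py
python3 - <<'E'
from m import *
s=grab("side");t=grab("top")
a=blobs(t["img"],(0,150,90),(6,255,255),(235,140,310,200))[0];b=blobs(s["img"],(0,150,90),(6,255,255),(260,155,310,200))[0]
if a and b:
    k=tri(t,[a[0][1]],s,[b[0][1]]);print(k,np.arctan2(k[1]+.0271,k[0]-.5226)-2*np.pi)
c=cv2.resize(s["img"][150:270,200:320],None,fx=5,fy=5,interpolation=cv2.INTER_CUBIC);cv2.imwrite("pics/c6.png",c[:,:,::-1])
E
```

```text
ang -4.904 r 0.0612 z 0.2132 Ftan -0.0 Frad -0.1 Fz -0.2 wid 0.0599 t 12.00
ang -1.323 r 0.1098 z 0.3314 Ftan -0.5 Frad -0.0 Fz -0.4 wid 0.0600 t 12.83
[0.53675224 0.03302387 0.18974665] -4.943565436415476
```

View pics/c6.png

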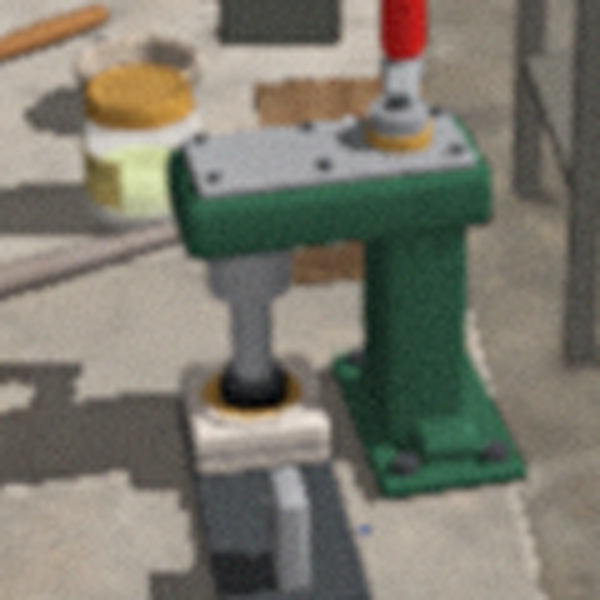

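The side crop shows the foot at (253,390) seated inside the brass seat's rim, the knob parked at (403,30), and the jar unmoved; the arm is clear.

```bash
python3 -c "
from rig import ticket
print(ticket.sign_off())"
```

```text
the job is handed in; nothing more can be done
None
```

The mould is clamped under the jack's foot, inside the rim of its seat; the crank load rose from about 6.7 N to 11.4 N (an estimated 55–60 N under the foot). The gripper has let go and is clear, neither bystander was touched, and the job is handed in at about 13 s.

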